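Shut the dryer-ball caddy and present the ball dish to the blue pail

TASK

The dryer-ball caddy has just been restocked: push its drawer fully shut. Then pick up the white dish by its upright wooden handle, raise it some 12 cm above its cork mat and only then turn it a quarter turn on the spot, so that its blue lip points at the blue pail, keeping the dish level and the loose ball in its middle all the way. Finish while still holding the dish there, level and still, ready to tip; leave the other things on the counter where they are.

Things in the scene. Friction and masses are not known exactly. Their poses are not given: they have to be found in the camera images.
- caddy_drawer0 (a joint): the caddy's one drawer (white front with a steel bar handle): opening in m, 0 = fully shut against a hard stop, positive = pulled out; starts 0.04 to 0.08 open. It slides with about 1 N of friction and stays where it is left
- caddy_drawer0_handle (a point): middle of the drawer's bar handle, a horizontal bar 90 mm long and 35 mm in front of the drawer's front, at about 82 mm above the counter; moves with the drawer, its axes are the caddy's
- caddy: small light-wood drawer caddy, fixed, 200 deep (x) x 180 wide (y) x 120 mm high; origin at the centre of its underside; its front faces its own -x and the drawer shuts towards its own +x
- dish: white round dish, 170 mm across, 180 g, shallow conical inside (6 degrees in the middle, 18 degrees outside 45 mm radius), rim 28 mm high; origin at the centre of its underside, which stands on the mat; own z up, own +x towards the blue lip (its end 110 mm from the centre), own -x towards the upright handle
- dish_handle (a point): grip point on the dish's upright wooden handle, 70 mm above the dish's underside and 105 mm from its centre, on the side away from the lip; the handle is a flat tab 12 mm thick along the dish's x, 32 mm wide along its y, from 21 to 89 mm above the underside; axes as the dish's. The finger on the inner side has about 70 mm of room before the ball
- dish_lip (a point): outer end of the blue lip of the dish, 26 mm above its underside
- ball_center (a point): centre of the loose grey dryer ball, 50 mm diameter, 45 g, lying in the middle of the dish; it rolls if the dish is tilted more than about 10 degrees or jerked
- mat: round cork mat, 160 mm diameter, 4 mm thick, fixed to the counter under the dish; origin at the centre of its underside
- blue_pail: blue open pail, 100 mm across at the rim, 90 mm high, fixed, about 215 mm from the mat's centre, to one side of the dish (left or right varies); origin at the centre of its underside
- yellow_pail: yellow open pail of the same size, fixed, on the other side of the dish; origin at the centre of its underside
- detergent: orange tub with red cap, 72 mm diameter, 100 mm high, loose; origin at the centre of its underside
- softener: white tub with green label and blue cap, 68 mm diameter, 90 mm high, loose; origin at the centre of its underside
- rinse: green tub with black cap, 60 mm diameter, 95 mm high, loose; origin at the centre of its underside
- soap_box: red soap box, 60 x 95 x 40 mm high, loose; origin at the centre of its underside
- brush: small brush with wooden handle, 200 mm long, lying loose; origin under its middle, along its x
- jar: amber jar, 56 mm diameter, 75 mm high, standing loose on the caddy's top; origin at the centre of its underside
- ball: the same ball; its origin is a point of its surface that turns as it rolls, so use the centre above

How it is judged:
By the outcome, as a careful person would: the job done as asked, in the order asked, and still so for the second after the job is handed in, while the arm keeps its last pose, push and grip.
It also fails if it takes over 59 s, if anything falls off the work surface, if the arm or the gripper's body presses on something with over 40 N, if the wrist force passes 120 N, or if a joint passes its speed limit or range.

ROBOT

A 6-joint arm with a two-finger parallel gripper is mounted at the origin on the work surface. World frame = base frame: x ahead of the robot, y to its left, z up, the work surface at z = 0. Lengths are in m, angles in rad, forces in N, time in s.
With the tool pointing down it reaches from about 0.275 to 0.875 m from the base axis. Payload 12.5 kg.
Tool frame: the origin (TCP) lies on the centre line of the jaws, within the pads' length; the fingertips stand r.finger_overhang ahead of it and the grasp point (between the pads) lies 3 mm ahead of it (r.finger_overhang is the distance from the TCP to the fingertips, in m); z points along the fingers, y is the line along which they close (so a half turn about z gives the same grasp; the last joint's range is limited). The gripper opens to 85 mm and grips with 20 to 120 N. Pads are 22 mm wide; open, the fingers measure 114 mm over their backs; the gripper's body (76 mm by 85 mm) begins 54 mm behind the grasp point. The pads swing forward as they close: fully open they stand 13 mm farther back than shut.
Start: joints at [-0.085, 0.351, 1.652, -0, 1.139, -0.085], TCP at [0.55, 0, 0.253] pointing down, gripper open.
Joint ranges: [-2.75, 2.75], [-0.79, 2.1], [0.01, 2.65], [-1.57, 4.71], [0.07, 3.14], [-2.87, 2.87]. Speed limits (rad/s): [2.22, 2.22, 2.79, 3.14, 3.14, 3.14].

INTERFACE

Orientations are given as a unit quaternion [x, y, z, w].
In Python, from cell import r, optics gives the robot as it stands. The module is installed in compiled form; this text tells all that it offers. Calls block until the motion is done:
- r.move_to(position, orientation): joint-space move of the TCP to a pose.
- r.move_linear(position, rot=None, vel=0.15): straight line of the TCP; rot=None keeps the orientation; vel is the mean speed in m/s.
- r.set_joints(angles): joint-space move.
- r.set_gripper(opening, squeeze=None): opening from 0.0 (shut) to 1.0 (fully open); squeeze is the grip in N (None keeps the last); returns when the fingers have stopped.
- r.sleep(seconds).
- r.inverse_kinematics(position, orientation): joint angles nearest the present ones, or None.
- optics.get_image(name): name is "scene" or "side" or "wrist"; returns a dict with "pixels" (420x560x3 uint8, red, green, blue), "depth" (420x560 float32, m along the optical axis (not along the pixel's ray), 0 where there is no reading), "fx", "fy", "cx", "cy" (pixels), "camera_from_world" (4x4, takes a point from world to camera coordinates); the wrist camera has in their place "mount" (4x4, takes a point from camera to tool coordinates, whose origin is the TCP and whose axes are the flange's). Camera axes: x right, y down, z forward; pixel columns grow to the right and rows downward; lengths in m; the calibration is good to about 2 mm. A picture is of the moment at which its call begins: read the wrist's pose just before it.
A pose or a line that the arm cannot do raises r.PlanningError and nothing moves.
- r.hand_in(): hands the job in; it is judged then, once.
Readings, each from a call of its own:
- r.current_t(): time.
- r.current_q(): joint angles.
- r.current_qvel(): joint speeds.
- r.current_effort(): joint torques, N m.
- r.current_tool_pos(): TCP position.
- r.current_ee_rot(): TCP orientation.
- r.current_contact_force(): force on the tool from outside, world axes, zero at the start.
- r.current_torque(): the same for the moment, N m.
- r.current_opening(): opening from 0.0 (shut) to 1.0 (fully open).
- r.current_finger_force(): force on a finger pad.
Only numpy, scipy, OpenCV 4.12 (cv2) and the standard library are available. Lean on these libraries where they do the work, as an engineer would, in place of code of your own. Each camera call takes 0.05 s, during which the arm holds its last target. There are 200 camera calls.

## Working session

There is one attempt and no reset: what is moved stays moved. The work goes in short steps, each a Python script; the robot and the scene stay as the last script left them, time stands still between calls to the robot, and variables do not carry over. Pictures are saved under pics/ and viewed, at most 10 in all, crops included, and the job is handed in when it is done.

```bash
mkdir -p pics; cat > h.py <<'E'
import numpy as np, cv2
from cell import r, optics
def cloud(d):
    z=d["depth"]; v,u=np.indices(z.shape)
    p=np.stack([(u-d["cx"])/d["fx"]*z,(v-d["cy"])/d["fy"]*z,z],-1)
    T=np.linalg.inv(d["camera_from_world"]); w=p@T[:3,:3].T+T[:3,3]
    w[z<=0]=np.nan
    return w
E
python3 - <<'E'
from h import *
for n in ["scene","side"]:
    d=optics.get_image(n); np.savez("pics/%s.npz"%n,**d)
    cv2.imwrite("pics/%s.png"%n,d["pixels"][...,::-1])
    print(n,np.linalg.inv(d["camera_from_world"]).round(3).tolist(),d["fx"],(d["depth"]>0).mean())
print(r.current_t(),r.finger_overhang,r.current_ee_rot())
E
```

```text
scene [[-0.897, 0.316, -0.31, 0.863], [0.442, 0.618, -0.65, 0.624], [-0.014, -0.72, -0.694, 0.786], [0.0, 0.0, 0.0, 1.0]] 391.45546742812843 0.9957908163265307
side [[-0.977, -0.146, 0.156, 0.359], [-0.214, 0.63, -0.746, 0.962], [0.011, -0.762, -0.647, 0.919], [0.0, 0.0, 0.0, 1.0]] 498.67170155605066 0.9958078231292516
0.1 0.022 [ 7.07109605e-01  7.07103792e-01 -3.03266038e-04 -3.76983735e-04]
```

View pics/scene.png

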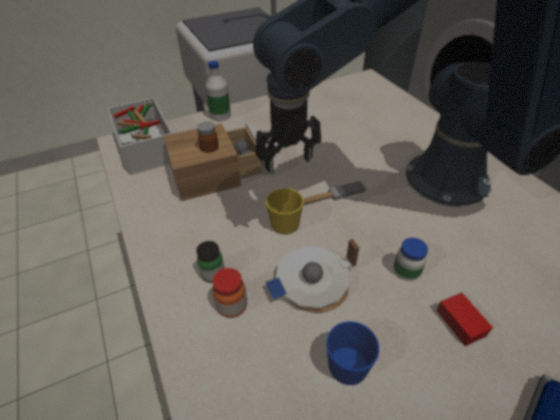

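View pics/side.png

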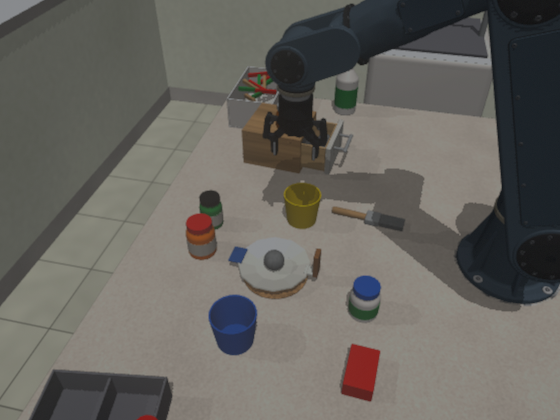

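The scene view shows the dish at about (312,275), its handle at (352,252) on the robot side, its lip at (277,289), the blue pail at (352,350) on +y, and the caddy at (205,160). The side view shows the drawer handle at about (345,148) and the dish at (275,262).

```bash
python3 - <<'E'
from h import *
np.set_printoptions(precision=4,suppress=True)
for n in ["scene","side"]:
    d=dict(np.load("pics/%s.npz"%n)); w=cloud(d); hsv=cv2.cvtColor(d["pixels"],cv2.COLOR_RGB2HSV)
    H,S,V=[hsv[...,i].astype(int) for i in range(3)]; x,y,z=w[...,0],w[...,1],w[...,2]
    def box(c,rad): 
        u,v=c; m=np.zeros(z.shape,bool); m[v-rad:v+rad,u-rad:u+rad]=1; return m
    def fitc(P):
        A=np.c_[2*P[:,:2],np.ones(len(P))]; s=np.linalg.lstsq(A,(P[:,:2]**2).sum(1),rcond=None)[0]
        return s[:2],np.sqrt(s[2]+s[0]**2+s[1]**2)
    C={"scene":dict(dish=(312,275),handle=(352,252),lip=(277,289),blue=(352,345),yel=(285,208),cad=(205,160)),
       "side":dict(dish=(275,262),handle=(318,262),lip=(238,256),blue=(234,322),yel=(302,202),cad=(290,140))}[n]
    print(n)
    m=box(C["handle"],20)&(z>.045)&(z<.12)&(S>60); P=w[m]; print("handle",m.sum(),P.mean(0),P.min(0),P.max(0))
    T=P[P[:,2]>np.percentile(P[:,2],70)];print("  top",T.mean(0),np.linalg.eigh(np.cov(T[:,:2].T)))
    m=box(C["lip"],18)&(H>100)&(H<130)&(S>110)&(z>.01); P=w[m]; print("lip",m.sum(),P.mean(0),P.max(0),P.min(0))
    m=box(C["dish"],50)&(S<60)&(z>.022)&(z<.042); P=w[m]; c,R=fitc(P)
    k=abs(np.hypot(*(P[:,:2]-c).T)-.085)<.012; print("dish rim",m.sum(),c,R,fitc(P[k]))
    m=box(C["dish"],16)&(z>.03)&(V<130); P=w[m]; A=np.c_[2*P,np.ones(len(P))]; s=np.linalg.lstsq(A,(P**2).sum(1),rcond=None)[0]
    print("ball",s[:3],np.sqrt(s[3]+s[:3]@s[:3]))
    for k in ("blue","yel"):
        m=box(C[k],32)&(z>.083)&(z<.1); print(k,m.sum(),fitc(w[m]))
    m=box(C["cad"],55)&(abs(z-.12)<.004); P=w[m]; print("cad top",m.sum(),cv2.minAreaRect((P[:,:2]*1000).astype(np.float32)))
E
```

```text
scene
handle 180 [0.4628 0.1629 0.0758] [0.4527 0.1418 0.0452] [0.4672 0.1761 0.0951]
  top [0.4604 0.1596 0.0925] EighResult(eigenvalues=array([0.    , 0.0001]), eigenvectors=array([[-0.9986,  0.0528],
       [ 0.0528,  0.9986]]))
lip 197 [0.6578 0.1484 0.0322] [0.673  0.1709 0.0363] [0.6432 0.1255 0.0293]
dish rim 2165 [0.562  0.1541] 0.0734260005996416 (array([0.5616, 0.1545]), np.float64(0.0810252618768564))
ball [0.5641 0.1535 0.04  ] 0.02396803011577753
blue 475 (array([0.5997, 0.3651]), np.float64(0.0473438025259417))
yel 236 (array([ 0.5359, -0.0484]), np.float64(0.04736369184573135))
cad top 1775 ((666.67041015625, -352.685791015625), (184.53298950195312, 185.9676055908203), 84.41728210449219)
side
handle 131 [0.4565 0.1651 0.0771] [0.4515 0.1424 0.0456] [0.4627 0.1752 0.0988]
  top [0.4575 0.1598 0.0947] EighResult(eigenvalues=array([0.    , 0.0001]), eigenvectors=array([[-0.9994,  0.0354],
       [ 0.0354,  0.9994]]))
lip 174 [0.654  0.1484 0.0336] [0.6703 0.1732 0.0376] [0.6381 0.1235 0.0298]
dish rim 2030 [0.5624 0.1509] 0.07185972683078129 (array([0.5615, 0.152 ]), np.float64(0.08108270789636941))
ball [0.5627 0.152  0.042 ] 0.023402048324953625
blue 444 (array([0.5979, 0.3637]), np.float64(0.04742098957751263))
yel 269 (array([ 0.5342, -0.0505]), np.float64(0.04741978543486465))
cad top 670 ((643.3776245117188, -461.00384521484375), (415.3575134277344, 206.2581329345703), 77.50259399414062)
```

```bash
python3 - <<'E'
from h import *
a=cv2.imread("pics/scene.png")[100:230,130:330]; b=cv2.imread("pics/side.png")[90:200,220:390]
cv2.imwrite("pics/c1.png",np.vstack([cv2.resize(a,(500,300)),cv2.resize(b,(500,300))]))
E
```

```text
(no output)
```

View pics/c1.png

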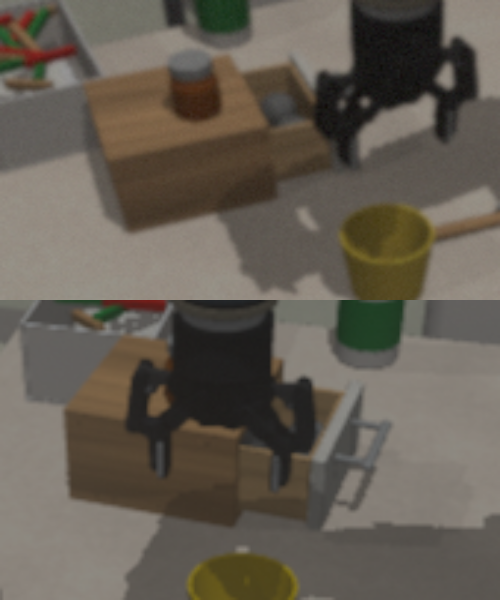

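The crop shows the drawer part-open towards the robot, with its bar handle in front at about side pixel (347,141). Next I'll locate the bar and the caddy's edges.

```bash
python3 - <<'E'
from h import *
np.set_printoptions(precision=4,suppress=True)
d=dict(np.load("pics/side.npz")); w=cloud(d); z=w[...,2]
m=np.zeros(z.shape,bool); m[115:170,322:360]=1
m&=(z>.06)&(z<.125)&(w[...,0]<.56)&(w[...,0]>.4)
P=w[m]; print(len(P),P.min(0),P.max(0))
for lo in np.arange(.4,.56,.01):
    Q=P[(P[:,0]>=lo)&(P[:,0]<lo+.01)]
    if len(Q): print(round(lo,2),len(Q),Q.mean(0),Q.min(0)[1:],Q.max(0)[1:])
d=dict(np.load("pics/scene.npz")); w=cloud(d); z=w[...,2]
m=np.zeros(z.shape,np.uint8); m[110:190,155:250]=1
m&=((abs(z-.12)<.006)&(w[...,0]>.4)).astype(np.uint8)
m=cv2.morphologyEx(m,cv2.MORPH_OPEN,np.ones((3,3)))
n,l,s,c=cv2.connectedComponentsWithStats(m); k=1+s[1:,4].argmax(); P=w[l==k]
print(s[k],cv2.boxPoints(cv2.minAreaRect((P[:,:2]*1000).astype(np.float32))))
# visible side face (y max) of the caddy
v=np.zeros(z.shape,bool); v[150:200,170:240]=1
Q=w[v&(z>.02)&(z<.1)&(w[...,0]>.56)]; 
g=np.polyfit(Q[:,0],Q[:,1],1); res=abs(np.polyval(g,Q[:,0])-Q[:,1]);Q=Q[res<.006]; g=np.polyfit(Q[:,0],Q[:,1],1); print("side face",len(Q),np.degrees(np.arctan(g[0])),g,Q.min(0),Q.max(0))
E
```

```text
630 [ 0.4393 -0.4249  0.0601] [ 0.5281 -0.2479  0.1142]
0.43 2 [ 0.4393 -0.3836  0.0838] [-0.3863  0.0803] [-0.3808  0.0874]
0.44 46 [ 0.4458 -0.3382  0.0875] [-0.3835  0.0802] [-0.2824  0.0941]
0.45 32 [ 0.4536 -0.3255  0.0868] [-0.3761  0.0815] [-0.2843  0.0924]
0.46 18 [ 0.4651 -0.3365  0.0849] [-0.3795  0.0773] [-0.2901  0.0897]
0.47 54 [ 0.477  -0.3802  0.0894] [-0.4231  0.0614] [-0.2948  0.1135]
0.48 156 [ 0.4854 -0.3335  0.0951] [-0.4249  0.0602] [-0.2518  0.1142]
0.49 130 [ 0.4948 -0.2986  0.0983] [-0.4204  0.0601] [-0.2479  0.1131]
0.5 90 [ 0.5045 -0.3097  0.0912] [-0.4174  0.0615] [-0.2487  0.1129]
0.51 81 [ 0.5146 -0.3594  0.0794] [-0.4214  0.0601] [-0.2635  0.1019]
0.52 21 [ 0.524  -0.4083  0.0855] [-0.4205  0.0649] [-0.3144  0.1025]
[ 164  124   73   47 1815] [[ 565.7092 -435.5547]
 [ 750.4327 -452.8146]
 [ 767.5362 -269.765 ]
 [ 582.8127 -252.5051]]
side face 1373 -5.305071770564231 [-0.0929 -0.2018] [ 0.583  -0.2775  0.02  ] [ 0.767  -0.2521  0.1   ]
```

```bash
cat >> h.py <<'E'
from scipy.spatial.transform import Rotation as Ro
def q(yaw): # tool down, closing line along world direction yaw (deg); 0 = start orientation
    return (Ro.from_euler('z',yaw,degrees=True)*Ro.from_quat([.70710678,.70710678,0,0])).as_quat()
E
python3 - <<'E'
from h import *
a=np.radians(-5.4); dr=np.array([np.cos(a),np.sin(a),0]); bar=np.array([.447,-.333,.090])
r.set_gripper(0.0)
s=bar-.06*dr
o=q(84.6)
r.move_to(s+[0,0,.11],o); r.move_linear(s,vel=.15)
r.move_linear(bar-.025*dr,vel=.08)
f0=r.current_contact_force(); print(r.current_t(),f0,r.current_q())
t=-.025
while t<.12:
    t+=.004; r.move_linear(bar+t*dr,vel=.05)
    f=(r.current_contact_force()-f0)@dr
    print(round(t,3),f.round(2),end=' ')
    if f<-12: break
print(r.current_t(),r.current_tool_pos())
r.move_linear(np.array(r.current_tool_pos())-.06*dr,vel=.1)
r.move_linear(np.array(r.current_tool_pos())+[0,0,.16],vel=.2)
d=optics.get_image("side"); np.savez("pics/side2.npz",**d)
e=optics.get_image("scene"); np.savez("pics/scene2.npz",**e)
cv2.imwrite("pics/c2.png",np.hstack([cv2.resize(x["pixels"][...,::-1],(400,300)) for x in(d,e)]))
print(r.current_t())
E
```

```text
4.2333 [1.01921498 0.04725531 0.15343884] [-7.51184682e-01  5.52967980e-01  1.81107018e+00 -8.48791952e-05
  7.77908537e-01 -2.22806306e+00]
-0.021 -1.58 -0.017 -0.75 -0.013 -1.33 -0.009 -1.15 -0.005 -1.09 -0.001 -2.13 0.003 -1.41 0.007 -1.38 0.011 -0.13 0.015 -0.07 0.019 -1.15 0.023 -1.03 0.027 -1.3 0.031 -0.67 0.035 -1.44 0.039 -1.59 0.043 -0.72 0.047 -1.78 0.051 -1.6 0.055 -2.01 0.059 -1.81 0.063 -0.71 0.067 -22.28 9.9833 [ 0.51068869 -0.33897463  0.08977256]
11.8167
```

View pics/c2.png

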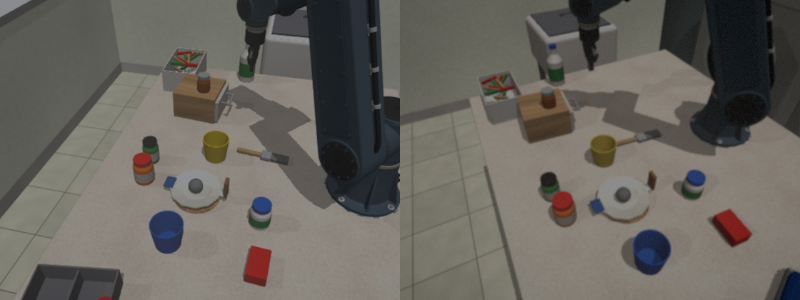

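The drawer is shut: the push force jumped to 22 N at the hard stop. Nothing else has moved in either view. Next is the dish grasp.

```bash
cat >> h.py <<'E'
C=np.array([.5628,.1528]); Y0=-3.3
def tcp(yaw,z): a=np.radians(yaw); return np.r_[C-.105*np.array([np.cos(a),np.sin(a)]),z]
E
python3 - <<'E'
from h import *
r.set_gripper(.75)
r.move_to(tcp(Y0,.22),q(Y0)); r.move_linear(tcp(Y0,.077),vel=.1)
p=r.current_tool_pos(); R=Ro.from_quat(r.current_ee_rot()).as_matrix()
d=optics.get_image("wrist"); np.savez("pics/w.npz",tp=p,R=R,**d)
e=optics.get_image("side")
cv2.imwrite("pics/w.png",np.hstack([cv2.resize(d["pixels"][...,::-1],(400,300)),cv2.resize(e["pixels"][150:330,190:430,::-1],(400,300))]))
print(r.current_t(),p,r.current_q(),r.current_contact_force())
E
```

```text
16.2583 [0.45824093 0.15892346 0.07743961] [ 2.37778614e-01  5.06806454e-01  1.94827431e+00 -1.02651082e-06
  6.85660835e-01  2.95351197e-01] [ 0.12801752 -0.34045673  0.3004526 ]
```

View pics/w.png

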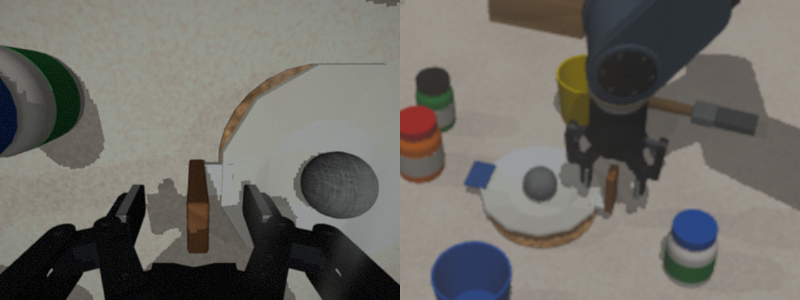

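The wrist view shows the handle at u≈197, centred between the pads (143 and 243), with both fingers clear of the ball. I'll close the gripper and lift.

```bash
python3 - <<'E'
from h import *
r.set_gripper(0.0,60); r.sleep(.3)
print(r.current_opening(),r.current_finger_force(),r.current_contact_force())
p=np.array(r.current_tool_pos()); r.move_linear(tcp(Y0,.077)+[0,0,.121],vel=.04); r.sleep(.4)
print(r.current_t(),r.current_tool_pos(),r.current_contact_force(),r.current_torque(),r.current_finger_force())
d=optics.get_image("side"); e=optics.get_image("scene")
np.savez("pics/side3.npz",**d); np.savez("pics/scene3.npz",**e)
cv2.imwrite("pics/l.png",np.hstack([cv2.resize(x["pixels"][110:320,170:450,::-1],(400,300)) for x in(d,e)]))
E
```

```text
0.13268368778942974 58.684707283973694 [-1.06021291 -0.23408259  3.32497278]
20.65 [0.45797573 0.15885132 0.19798011] [ 0.01390772 -0.55746435 -2.36494549] [-0.02896572  0.25577443  0.00875427] 58.374722599983215
```

View pics/l.png

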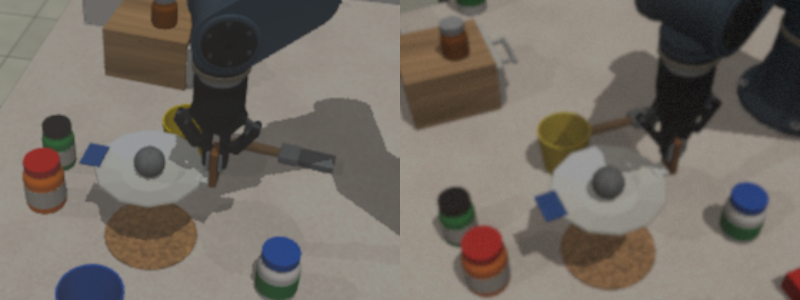

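The dish is lifted clear of the mat and the ball is still in the middle. Before turning I'll measure the tilt and yaw.

```bash
cat > m.py <<'E'
from h import *
np.set_printoptions(precision=4,suppress=True)
def measure(d,zb=.125):
    w=cloud(d); hsv=cv2.cvtColor(d["pixels"],cv2.COLOR_RGB2HSV); H,S,V=[hsv[...,i].astype(int) for i in range(3)]; z=w[...,2]
    rr=np.hypot(w[...,0]-C[0],w[...,1]-C[1])
    m=(S<60)&(abs(z-zb-.02)<.025)&(rr<.092)&(V>90); rim=w[m&(rr>.05)&(rr<.083)]
    # cone surface 50..83 mm: fit z = a + b x + c y + k*r
    dx=rim[:,:2]-C; A=np.c_[np.ones(len(dx)),dx,np.hypot(*dx.T)]; s=np.linalg.lstsq(A,rim[:,2],rcond=None)[0]
    res=abs(A@s-rim[:,2]); g=res<.004; s=np.linalg.lstsq(A[g],rim[g,2],rcond=None)[0]
    lip=w[(H>100)&(H<130)&(S>110)&(z>zb)&(z<zb+.06)&(rr<.13)]
    b=w[(rr<.03)&(z>zb+.03)&(V<130)&(S<60)&(z<zb+.08)]; A=np.c_[2*b,np.ones(len(b))]; t=np.linalg.lstsq(A,(b**2).sum(1),rcond=None)[0]
    L=lip.mean(0); print("slopes deg",np.degrees(s[1:3]),"k",s[3],g.sum(),"lip",L,len(lip),"ball",t[:3],np.sqrt(t[3]+t[:3]@t[:3]),"lip yaw",np.degrees(np.arctan2(*(L[:2]-C)[::-1])))
E
python3 - <<'E'
from m import *
for n in("side3","scene3"): measure(dict(np.load("pics/%s.npz"%n)))
E
```

```text
slopes deg [0.3164 0.4855] k 0.3132673024638644 1678 lip [0.6514 0.1488 0.1541] 187 ball [0.5604 0.1522 0.1627] 0.023200033553294405 lip yaw -2.5559558963795963
slopes deg [0.3016 0.1069] k 0.3252320892503283 2223 lip [0.6551 0.1483 0.1525] 227 ball [0.5617 0.1531 0.1606] 0.023881079408371354 lip yaw -2.80366695567221
```

The dish is level to within 0.5° and the ball is centred. I'll turn it on the spot by about 83°, to face the pail.

```bash
python3 - <<'E'
from m import *
for y in np.linspace(Y0,80,15)[1:]: r.move_linear(tcp(y,.198),q(y),vel=.03)
r.sleep(.8)
print(r.current_t(),r.current_tool_pos(),r.current_finger_force(),np.abs(r.current_qvel()).max())
d=optics.get_image("side"); e=optics.get_image("scene")
for x in(d,e): measure(x)
cv2.imwrite("pics/f.png",np.hstack([cv2.resize(x["pixels"][...,::-1],(400,300)) for x in(d,e)]))
E
```

```text
28.7833 [0.5445 0.0494 0.198 ] 58.37349236011505 0.0013404674722361295
slopes deg [-0.1368  0.0783] k 0.32393712239884304 1702 lip [0.5776 0.2467 0.1539] 247 ball [0.5625 0.1536 0.1627] 0.02329499360711151 lip yaw 81.06098263194252
slopes deg [-0.1991 -0.4801] k 0.32080667428733145 2244 lip [0.581  0.2461 0.1526] 279 ball [0.564  0.1548 0.1605] 0.023865614358773005 lip yaw 78.93870365814274
```

View pics/f.png

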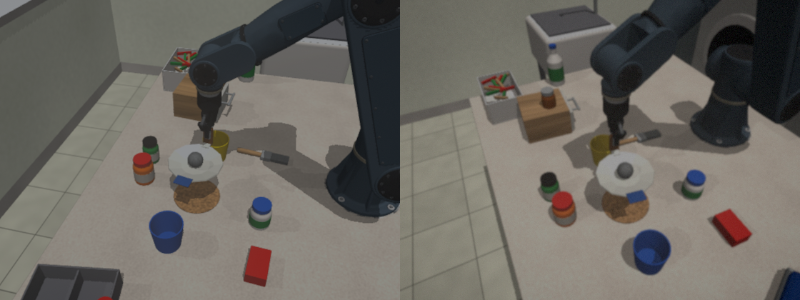

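The lip now points about 80° (the pail is at 80.2°), the dish is level and still, and the ball is centred.

```bash
python3 -c "
from cell import r
print(r.hand_in())"
```

```text
the job is handed in; nothing more can be done
None
```

I pushed the drawer shut against its stop, raised the dish 12 cm and turned it on the spot until its lip pointed at the blue pail. I handed the job in at about 29 s with the dish still held level and still, and the ball in the middle.

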